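# Loosen the wing screws and take the cover off a chassis

### The arm

A 6-joint arm with a two-finger parallel gripper is mounted at the origin on a cart in front of the work surface, level with it; the furniture and walls round the work are solid. World frame = base frame: x ahead of the robot, y to its left, z up, the work surface at z = 0. Lengths are in mm, angles in rad, forces in N, time in s.
With the tool pointing down it reaches from about 350 to 975 mm from the base axis. Payload 17.4 kg.
Tool frame: the origin (TCP) lies midway between the tips of the shut fingers; the grasp point (between the pads) lies 19 mm behind it (hold_point_z is the z of the grasp point in the tool frame, in mm); z points along the fingers, y is the line along which they close (so a half turn about z gives the same grasp; the last joint's range is limited). The gripper opens to 85 mm and grips with 20 to 120 N. Pads are 22 mm wide; open, the fingers measure 114 mm over their backs; the gripper's body (76 mm by 85 mm) begins 54 mm behind the grasp point. The pads swing forward as they close: fully open they stand 13 mm farther back than shut.
Start: joints at [-1.374, 0.116, 1.442, -0, 1.584, -0.038], TCP at [157.028, -656.487, 231.303] pointing down, gripper open.
Joint ranges: [-2.83, 2.83], [-0.83, 2.19], [0.07, 2.5], [-1.14, 4.28], [0.01, 3], [-2.97, 2.97]. Speed limits (rad/s): [1.89, 1.89, 2.22, 3.14, 3.14, 3.14].

### API

Orientations are given as a unit quaternion [w, x, y, z].
In Python, from bench import * gives the robot as it stands. The module is installed in compiled form; this text tells all that it offers.
- The arm moves only by the tool apply_moves, never from a script. Its argument "deltas" is a list that holds one entry, the list of rows, each a list of 7 numbers: the closure, from -1 (fully open) to 1 (shut), then the shift along the world's x, y, z scaled (see below), then the turn, a rotation vector about the world's x, y, z scaled (see below). A call has exactly 10 rows; each row is the pose to reach, as a shift and turn from the pose commanded when the call began; what a row does not reach only later rows make up. The controller multiplies each number of a shift by 0.15 m and each number of a turn by pi/2 rad. A row lasts 1/10 s, in which the tool goes at most 50 mm and 8.59 degrees, less where a joint would pass 70% of its speed; a pose out of reach is approached as far as the arm can. A call with a number of a shift or a turn outside -1 to 1 is refused whole. A call with a gripper value outside its range is refused whole. The fingers move at their own pace and stop on an object; "grip_force" is the grip in N (left out, the last holds). Time passes only in rows, so rows that repeat a pose let the fingers close, or fill a call up. It gives the time, the measured TCP pose, the force, the opening and the grip force at its end, in the units of the state.
- get_obs(): the state, without advancing time (a new reading comes with each control period).
- capture(name): name is "scene" or "top"; returns the picture (400x640x3 uint8, blue, green, red); there is no depth.
- get_calibration(name): a dict with "intrinsics" (3x3 intrinsics, pixels), "pose" (4x4, takes a point from camera to world coordinates). Camera axes: x right, y down, z forward; pixel columns grow to the right and rows downward; lengths in mm; the calibration is good to about 2 mm. A picture is of the moment at which its call begins. get_calibration takes no time and is no camera call.
- sign_off(): hands the job in; it is judged then, once.
Trained networks look in the newest picture that a camera, given by its name, has taken for a name from the list of things; names that differ only in an ending like _2 or _b are one class to them, and where a whole thing is asked for, a point or a joint stands for the part that bears it (a point fixed in the world has none). Each returns a list of dicts, best first, with "p" (0 to 1); they miss things now and then, are a little off and sometimes report something else, mostly with a low value. They report only what shows in the picture. A call takes as long as a camera call.
- regions_of(target, camera): "mask" (400x640 bool, what is visible of it).
- tip_of(target, camera): "position" ([x, y, z] in mm, in world coordinates, good to about 4 mm: a listed point, or the origin of a listed thing).
The state is a dict: "clock": time; "qpos": joint angles; "joint_velocities": joint speeds; "joint_torque": joint torques, N m; "tool_pos": TCP position; "ee_rot": TCP orientation; "ft_force": force on the tool from outside, world axes, zero at the start; "ft_torque": the same for the moment, N m; "opening": finger opening in mm; "grip_force": force on a finger pad.
Only numpy, scipy, OpenCV 4.12 (cv2) and the standard library are available. Lean on these libraries where they do the work, as an engineer would, in place of code of your own. Each camera call takes 0.05 s, during which the arm holds its last target. There are 200 camera calls.

### The job

Open the electronics chassis: push each of the two captive wing screws round counter-clockwise by a quarter turn, one after the other, until its wing meets the stop in line with the slot in the cover. Then lift the cover plate off by its handle and lay it gently down flat, handle up, on the middle of the rubber mat. Keep the cover roughly level on the way and leave the other things on the bench where they are.

Things in the scene. Friction and masses are not known exactly. Their poses are not given: they have to be found in the camera images.
- chassis: Grey open-topped electronics chassis, 130 (x) x 200 (y) x 55 mm high, walls 5 mm, fixed to the bench; origin at the centre of its underside, z up, x towards the side away from the connectors. The cover lies loosely on its rim. A steel wing screw stands at y = +70 mm and another at y = -70 mm on its centre line, on 12 mm shafts that pass through the cover's slots; the screws belong to the chassis and stay there.
- seat (a point): Point of the chassis at the centre of its rim, 55 mm above its underside, where the cover's origin lies while the cover is on.
- screw_left (a joint): Angle of the wing screw at y = +70 mm of the chassis, rad: 0 = locked, wing across its slot (along the chassis y); grows counter-clockwise seen from above; hard stop at 1.571 = loose, wing in line with its slot (along the chassis x), where the cover can pass over it. Starts between 0 and 0.35. Light friction (0.08 N m, about 3 N at the wing tips); stays where it is left.
- screw_right (a joint): The same for the wing screw at y = -70 mm of the chassis; same direction (counter-clockwise) and same values.
- screw_left_wing (a point): Centre of the left screw's wing, on the screw axis, at half its height, 73 mm above the bench. The wing is a flat dark steel bar 60 mm long, 9 mm thick, 18 mm high, long axis = this point's y axis, z up; it turns with the screw. The wing's underside is 4 mm above the cover, with nothing else on the cover within reach of it but the handle.
- screw_right_wing (a point): The same for the right screw.
- cover: Aluminium cover plate, 130 (x) x 200 (y) x 5 mm, 0.25 to 0.5 kg, loose, with two slots 72 (along x) x 20 mm centred at y = +-70 mm, a black handle on top and a flat underside; origin at the centre of its underside, z up. It has about 4 mm of side play.
- cover_handle (a point): Centre of the cover's handle bar, 35 mm above the cover's underside (90 mm above the bench while the cover is on). The bar runs along the cover's y: 64 mm long, 12 mm wide in x, 12 mm high; posts at its ends, each 12 mm long in y; 24 mm free under it. To grasp it close the fingers along the cover's x. Axes as the cover's.
- mat: Black rubber mat, 190 (x) x 250 (y) x 3 mm, flat and fixed on the bench; origin at the centre of its underside, z up. It lies left or right of the chassis.
- screwdriver: Green-handled screwdriver, 155 mm long, lying in front of the chassis; bystander.
- vial: White screw-cap vial, 25 mm across, 51 mm high, standing behind the chassis; bystander.
- marker: Black and white marker pen, 135 mm long, lying in front of the mat; bystander.
- tape: Roll of amber tape lying flat, 79 mm across, 19 mm high, far side of the bench; bystander.

How it is judged:
By the outcome, as a careful person would: the job done as asked, in the order asked, and still so for the second after the job is handed in, with the robot touching nothing.
It also fails if it takes over 72 s, if anything falls off the work surface, if the arm or the gripper's body presses on something with over 40 N, if the wrist force passes 120 N, or if a joint passes its speed limit or range.

## Working session

There is one attempt and no reset: what is moved stays moved. The work goes in short steps, Python scripts to look and compute and a tool call to move; the robot and the scene stay as the last step left them, time stands still between calls to the robot, and variables do not carry over. Pictures are saved under pics/ and viewed, at most 10 in all, crops included, and the job is handed in when it is done.

Besides the shell and the picture viewer there is one more tool, called after "Request:" as name(argument=value, ...), one argument or row to a line, values as JSON. apply_moves: Moves the arm, as the interface text tells. Its arguments: {"type":"object","properties":{"deltas":{"type":"array","items":{"type":"array","items":{"type":"array","items":{"type":"number","minimum":-1,"maximum":1}}}},"grip_force":{"type":"number"}},"required":["deltas"]}

```bash
mkdir -p pics
python3 - <<'E'
from bench import *
import cv2,numpy as np
np.set_printoptions(precision=3,suppress=True)
for c in ("scene","top"):
    cv2.imwrite(f"pics/{c}0.png",capture(c)); K=get_calibration(c); print(c,K["intrinsics"],K["pose"])
    for t in ("seat","chassis","screw_left_wing","screw_right_wing","cover","cover_handle","mat","screwdriver","vial","marker","tape"):
        try: print(t,[(round(d["p"],2),np.round(d["position"])) for d in tip_of(t,c)[:3]])
        except Exception as e: print(t,e)
print(get_obs())
E
```

```text
scene [[415.494   0.    326.836]
 [  0.    415.494 196.919]
 [  0.      0.      1.   ]] [[   0.849   -0.361    0.386  239.133]
 [  -0.528   -0.591    0.609 -594.398]
 [   0.009   -0.721   -0.693  689.205]
 [   0.       0.       0.       1.   ]]
seat [(0.34, array([ 524., -196.,   90.]))]
chassis [(0.69, array([ 524., -194.,   -1.]))]
screw_left_wing []
screw_right_wing [(0.49, array([ 508., -263.,   75.]))]
cover [(0.58, array([ 526., -195.,   54.]))]
cover_handle [(0.98, array([ 522., -194.,   90.]))]
mat [(0.62, array([557., 148.,  -2.]))]
screwdriver [(0.79, array([ 415., -190.,    4.]))]
vial [(0.68, array([ 612., -221.,   -2.]))]
marker [(0.62, array([432., 124.,   1.])), (0.16, array([ 610., -222.,   -2.]))]
tape [(0.82, array([746., 128.,  -1.]))]
top [[449.4     0.    322.746]
 [  0.    449.4   200.286]
 [  0.      0.      1.   ]] [[   0.023   -0.994    0.103  462.055]
 [  -0.999   -0.025   -0.025  -45.205]
 [   0.028   -0.103   -0.994 1014.678]
 [   0.       0.       0.       1.   ]]
seat [(0.39, array([ 608., -220.,    1.]))]
chassis []
screw_left_wing [(0.47, array([ 538.,
[... 172 characters left out ...]
at [(0.95, array([560., 147.,   2.])), (0.56, array([ 511., -263.,   74.]))]
screwdriver [(0.62, array([ 414., -192.,   -1.]))]
vial [(0.53, array([ 608., -220.,   -1.]))]
marker [(0.79, array([430., 128.,   3.]))]
tape []
{'clock': 1.2, 'qpos': array([-1.374,  0.116,  1.442,  0.   ,  1.584, -0.038]), 'joint_velocities': array([ 0.   , -0.001, -0.001, -0.   , -0.   ,  0.002]), 'joint_torque': array([  0.   , -73.174, -63.265,  -0.   ,   0.001,  -0.   ]), 'tool_pos': array([ 157.014, -656.489,  231.254]), 'ee_rot': array([-0.   ,  0.993,  0.117, -0.   ]), 'ft_force': array([ 0.213, -0.037, -0.702]), 'ft_torque': array([ 0.019,  0.004, -0.009]), 'grip_force': 0.0, 'opening': 85.24755503654438}
```

```bash
cat > h.py <<'E'
from bench import *
import cv2,numpy as np
np.set_printoptions(precision=3,suppress=True)
def proj(p,c):
    K=get_calibration(c);q=np.linalg.inv(K["pose"])@np.append(p,1);u=K["intrinsics"]@q[:3];return u[:2]/u[2]
def ray(uv,z,c):
    K=get_calibration(c);d=K["pose"][:3,:3]@np.linalg.inv(K["intrinsics"])@[uv[0],uv[1],1];o=K["pose"][:3,3]
    return o+d*(z-o[2])/d[2]
E
python3 - <<'E'
from h import *
i=cv2.imread("pics/top0.png")
for p in [(525,-195,90),(538,-128,73),(508,-263,73),(558,148,3)]: print(p,proj(p,"top"))
cv2.imwrite("pics/topc.png",cv2.resize(i[130:270,320:480],None,fx=4,fy=4,interpolation=cv2.INTER_CUBIC))
cv2.imwrite("pics/topw.png",i)
m=regions_of("mat","top")[0]["mask"]
r=cv2.minAreaRect(np.argwhere(m)[:,::-1].astype(np.float32)); print(r,ray(r[0],3,"top"),[ray(b,3,"top")[:2] for b in cv2.boxPoints(r)])
m=regions_of("cover","top")[0]["mask"]
r=cv2.minAreaRect(np.argwhere(m)[:,::-1].astype(np.float32)); print(r,ray(r[0],60,"top"),[ray(b,60,"top")[:2] for b in cv2.boxPoints(r)])
for t in("screw_left_wing","screw_right_wing"):
  for d in regions_of(t,"top")[:2]:
    r=cv2.minAreaRect(np.argwhere(d["mask"])[:,::-1].astype(np.float32)); print(t,d["p"],r,ray(r[0],82,"top"),[ray(b,82,"top")[:2] for b in cv2.boxPoints(r)])
E
```

```text
(525, -195, 90) [383.499 217.738]
(538, -128, 73) [350.554 211.317]
(508, -263, 73) [414.278 227.099]
(558, 148, 3) [225.513 201.859]
((223.24459838867188, 201.9952392578125), (86.22630310058594, 114.11286163330078), 86.49646759033203) [557.564 153.058   3.   ] [array([643.968, 291.058]), array([667.235,  34.725]), array([472.085,  16.535]), array([450.908, 268.138])]
((380.2218933105469, 219.70504760742188), (94.59089660644531, 61.086830139160156), 12.994617462158203) [ 522.668 -192.874   60.   ] [array([479.386, -80.682]), array([ 607.515, -107.466]), array([ 566.617, -306.794]), array([ 438.976, -277.118])]
screw_left_wing 0.53 ((414.0, 226.0), (8.0, 28.0), 90.0) [ 509.839 -260.331   82.   ] [array([ 517.482, -230.937]), array([ 518.9  , -289.749]), array([ 502.197, -289.723]), array([ 500.811, -231.018])]
screw_left_wing 0.47 ((348.98468017578125, 211.876953125), (7.938222408294678, 26.04729461669922), 82.87498474121094) [ 536.022 -123.951   82.   ] [array([540.184, -95.86 ]), array([ 548.299, -149.773]), array([ 531.858, -152.058]), array([523.796, -98.234])]
screw_right_wing 0.48 ((414.0, 226.5), (5.0, 28.0), 90.0) [ 508.796 -260.333   82.   ] [array([ 513.308, -230.957]), array([ 514.719, -289.743]), array([ 504.282, -289.726]), array([ 502.891, -231.008])]
screw_right_wing 0.22 ((390.5, 181.5), (13.0, 13.0), 90.0) [ 602.295 -210.427   82.   ] [array([ 615.762, -196.573]), array([ 616.505, -224.096]), array([ 588.858, -224.25 ]), array([ 588.139, -196.809])]
```

View pics/topc.png

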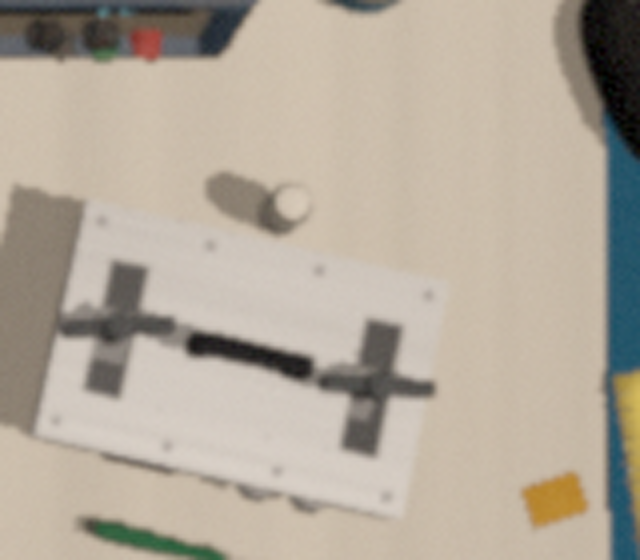

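View pics/topw.png

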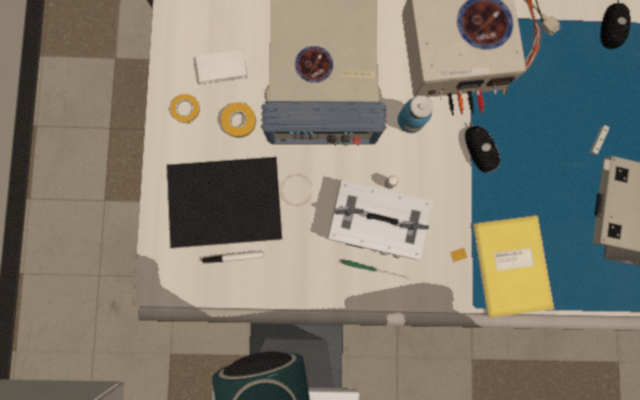

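View pics/scene0.png

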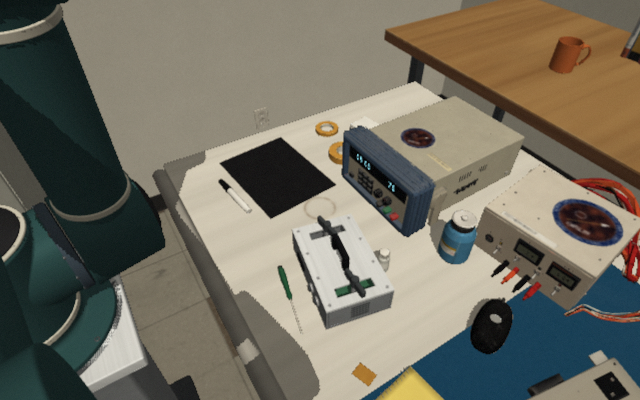

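The pictures agree with the networks. In the top view the cover is centred near pixel (381,219), yaw about -0.2, with both wings nearly along world y at pixels (349,212) and (414,227). The mat is at pixels (167..281, 157..247), centred near (224,202). The bystanders are clear of the path. I'll move to the left screw.

Request:
apply_moves(
  deltas=[
    [[0.3, 0.06, 0.09, 0, 0, 0, 0.02], [0.3, 0.13, 0.18, 0, 0, 0, 0.04], [0.3, 0.2, 0.28, 0, 0, 0, 0.07], [0.3, 0.27, 0.38, 0, 0, 0, 0.1], [0.3, 0.34, 0.48, 0, 0, 0, 0.13], [0.3, 0.41, 0.58, 0, 0, 0, 0.16], [0.3, 0.48, 0.68, 0, 0, 0, 0.19], [0.3, 0.55, 0.78, 0, 0, 0, 0.22], [0.3, 0.62, 0.88, 0, 0, 0, 0.26], [0.3, 0.69, 0.98, 0, 0, 0, 0.3]],
  ],
  grip_force=25,
)

```text
clock: 2.4
tool_pos: [261.3, -508.2, 231.3]
ee_rot: [0.0, 0.938, 0.348, 0.0]
ft_force: [0.4, -0.1, -0.7]
opening: 29.8
grip_force: 0.0
```

Request:
apply_moves(
  deltas=[
    [[0.3, 0.07, 0.1, 0, 0, 0, 0.03], [0.3, 0.14, 0.2, 0, 0, 0, 0.06], [0.3, 0.21, 0.3, 0, 0, 0, 0.09], [0.3, 0.28, 0.4, 0, 0, 0, 0.12], [0.3, 0.35, 0.5, 0, 0, 0, 0.15], [0.3, 0.42, 0.6, 0, 0, 0, 0.18], [0.3, 0.49, 0.7, 0, 0, 0, 0.21], [0.3, 0.56, 0.8, 0, 0, 0, 0.24], [0.3, 0.63, 0.9, 0, 0, 0, 0.27], [0.3, 0.7, 1.0, 0, 0, 0, 0.3]],
  ],
)

```text
clock: 3.4
tool_pos: [366.2, -358.2, 231.3]
ee_rot: [0.0, 0.831, 0.557, 0.0]
ft_force: [0.1, 0.2, 0.2]
opening: 29.8
grip_force: 0.0
```

Request:
apply_moves(
  deltas=[
    [[0.3, 0.07, 0.1, 0, 0, 0, 0.03], [0.3, 0.14, 0.2, 0, 0, 0, 0.06], [0.3, 0.21, 0.3, 0, 0, 0, 0.09], [0.3, 0.28, 0.4, 0, 0, 0, 0.12], [0.3, 0.35, 0.5, -0.05, 0, 0, 0.15], [0.3, 0.42, 0.6, -0.1, 0, 0, 0.18], [0.3, 0.49, 0.7, -0.15, 0, 0, 0.21], [0.3, 0.56, 0.8, -0.2, 0, 0, 0.24], [0.3, 0.63, 0.9, -0.25, 0, 0, 0.26], [0.3, 0.7, 1.0, -0.3, 0, 0, 0.28]],
  ],
)

```text
clock: 4.4
tool_pos: [470.9, -208.0, 186.0]
ee_rot: [0.0, 0.689, 0.724, 0.0]
ft_force: [0.3, -0.1, -0.3]
opening: 29.9
grip_force: 0.0
```

Request:
apply_moves(
  deltas=[
    [[0.3, 0.06, 0.07, -0.05, 0, 0, 0], [0.3, 0.12, 0.14, -0.1, 0, 0, 0], [0.3, 0.18, 0.22, -0.15, 0, 0, 0], [0.3, 0.25, 0.3, -0.2, 0, 0, 0], [0.3, 0.32, 0.38, -0.27, 0, 0, 0], [0.3, 0.38, 0.46, -0.34, 0, 0, 0], [0.3, 0.45, 0.54, -0.42, 0, 0, 0], [0.3, 0.45, 0.54, -0.5, 0, 0, 0], [0.3, 0.45, 0.54, -0.53, 0, 0, 0], [0.3, 0.45, 0.54, -0.53, 0, 0, 0]],
  ],
)

```text
clock: 5.4
tool_pos: [537.6, -128.6, 105.8]
ee_rot: [-0.001, 0.691, 0.723, -0.0]
ft_force: [-0.6, -0.4, 0.7]
opening: 30.2
grip_force: 0.0
```

Run:
```python
from h import *
o=get_obs();print(o["tool_pos"],o["ee_rot"])
i=capture("scene");print(proj(o["tool_pos"],"scene"))
a=cv2.resize(i[170:310,260:420],None,fx=3.5,fy=3.5,interpolation=cv2.INTER_CUBIC)
cv2.imwrite("pics/s1.png",a)
for t in("screw_left_wing","screw_right_wing"): print([(d["p"],d["position"]) for d in tip_of(t,"scene")[:2]])
```

```text
[ 537.561 -128.6    105.813] [-0.001  0.691  0.723 -0.   ]
[328.034 216.387]
[(0.46, [541.0, -124.7, 72.3])]
[(0.73, [509.0, -261.2, 76.9]), (0.54, [537.2, -123.1, 71.8])]
```

View pics/s1.png

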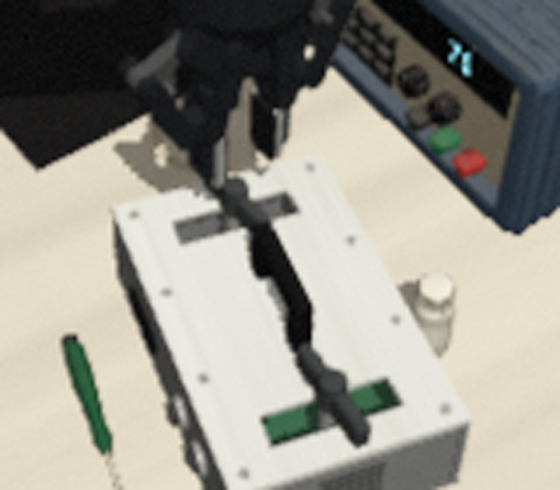

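The picture shows the fingers at about crop (215,165) and (265,150), straddling the left wing at (235,190). I'll descend, close gently, then turn.

Request:
apply_moves(
  deltas=[
    [[0.3, 0.005, 0.01, -0.04, 0, 0, 0], [0.3, 0.005, 0.01, -0.08, 0, 0, 0], [0.3, 0.005, 0.01, -0.12, 0, 0, 0], [0.3, 0.005, 0.01, -0.16, 0, 0, 0], [0.3, 0.005, 0.01, -0.2, 0, 0, 0], [0.3, 0.005, 0.01, -0.24, 0, 0, 0], [0.3, 0.005, 0.01, -0.27, 0, 0, 0], [0.5, 0.005, 0.01, -0.27, 0, 0, 0], [0.7, 0.005, 0.01, -0.27, 0, 0, 0], [0.85, 0.005, 0.01, -0.27, 0, 0, 0]],
  ],
  grip_force=20,
)

```text
clock: 6.55
tool_pos: [538.0, -127.0, 66.1]
ee_rot: [-0.001, 0.691, 0.723, -0.001]
ft_force: [-8.0, 0.4, 0.5]
opening: 14.1
grip_force: 19.6
```

Request:
apply_moves(
  deltas=[
    [[0.85, 0, 0, 0, 0, 0, 0], [0.85, 0, 0, 0, 0, 0, 0], [0.85, 0, 0, 0, 0, 0, 0], [0.85, 0, 0, 0, 0, 0, 0.05], [0.85, 0, 0, 0, 0, 0, 0.1], [0.85, 0, 0, 0, 0, 0, 0.15], [0.85, 0, 0, 0, 0, 0, 0.2], [0.85, 0, 0, 0, 0, 0, 0.25], [0.85, 0, 0, 0, 0, 0, 0.25], [0.85, 0, 0, 0, 0, 0, 0.25]],
  ],
)

```text
clock: 7.55
tool_pos: [538.6, -126.8, 66.2]
ee_rot: [-0.0, 0.537, 0.844, -0.0]
ft_force: [-1.9, 2.3, -3.6]
opening: 14.2
grip_force: 19.5
```

```bash
python3 -c "
from h import *
o=get_obs()
for k in ('tool_pos','ee_rot','ft_force','ft_torque','opening','grip_force'): print(k,o[k])"
```

```text
tool_pos [ 538.555 -126.836   66.161]
ee_rot [-0.     0.537  0.844 -0.   ]
ft_force [-1.919  2.272 -3.574]
ft_torque [ 0.258  0.291 -0.021]
opening 14.183369244801987
grip_force 19.54370766878128
```

Request:
apply_moves(
  deltas=[
    [[0.85, 0, 0, 0, 0, 0, 0.07], [0.85, 0, 0, 0, 0, 0, 0.14], [0.85, 0, 0, 0, 0, 0, 0.21], [0.85, 0, 0, 0, 0, 0, 0.28], [0.85, 0, 0, 0, 0, 0, 0.35], [0.85, 0, 0, 0, 0, 0, 0.42], [0.85, 0, 0, 0, 0, 0, 0.48], [0.85, 0, 0, 0, 0, 0, 0.54], [0.85, 0, 0, 0, 0, 0, 0.6], [0.85, 0, 0, 0, 0, 0, 0.6]],
  ],
)

```text
clock: 8.55
tool_pos: [539.6, -125.8, 66.3]
ee_rot: [0.001, 0.094, 0.996, 0.001]
ft_force: [8.7, 11.8, -7.2]
opening: 13.6
grip_force: 19.7
```

Run:
```python
from h import *
o=get_obs()
for k in ('tool_pos','ee_rot','ft_force','ft_torque','opening','grip_force'): print(k,o[k])
i=capture("scene")
cv2.imwrite("pics/s2.png",cv2.resize(i[170:310,260:420],None,fx=3.5,fy=3.5,interpolation=cv2.INTER_CUBIC))
```

```text
tool_pos [ 539.632 -125.799   66.316]
ee_rot [0.001 0.094 0.996 0.001]
ft_force [ 8.696 11.761 -7.168]
ft_torque [ 1.798 -1.447 -0.073]
opening 13.627992828456632
grip_force 19.68528762459755
```

View pics/s2.png

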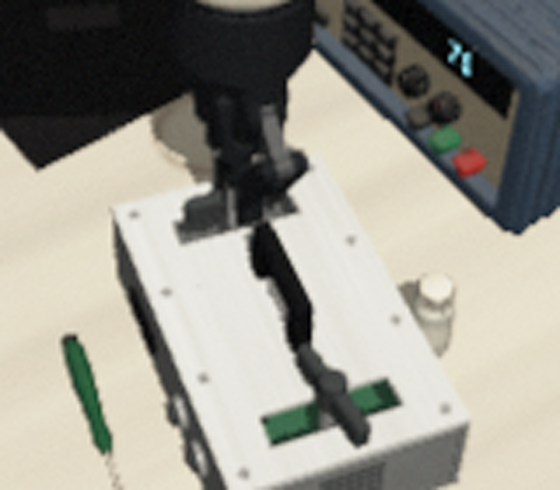

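The left wing has followed the gripper and now lies roughly along its slot, from crop (190,210) to (300,165). I'll press on to the stop and watch the torque.

Request:
apply_moves(
  deltas=[
    [[0.85, 0, 0, 0, 0, 0, 0.03], [0.85, 0, 0, 0, 0, 0, 0.06], [0.85, 0, 0, 0, 0, 0, 0.09], [0.85, 0, 0, 0, 0, 0, 0.12], [0.85, 0, 0, 0, 0, 0, 0.14], [0.85, 0, 0, 0, 0, 0, 0.14], [0.85, 0, 0, 0, 0, 0, 0.14], [0.85, 0, 0, 0, 0, 0, 0.14], [0.85, 0, 0, 0, 0, 0, 0.14], [0.85, 0, 0, 0, 0, 0, 0.14]],
  ],
)

```text
clock: 9.6
tool_pos: [539.9, -125.5, 66.5]
ee_rot: [0.001, -0.014, 1.0, 0.001]
ft_force: [9.7, 14.5, -5.6]
opening: 14.2
grip_force: 21.4
```

Run:
```python
from h import *
o=get_obs()
for k in ('tool_pos','ee_rot','ft_force','ft_torque','opening','grip_force'): print(k,o[k])
```

```text
tool_pos [ 539.876 -125.45    66.517]
ee_rot [ 0.001 -0.014  1.     0.001]
ft_force [ 9.69  14.466 -5.552]
ft_torque [ 2.396 -1.587 -0.256]
opening 14.183990418683331
grip_force 21.35537968958488
```

The torque has risen to 0.26 N m, so the wing is at its stop. I'll release, lift and move to the right screw.

Request:
apply_moves(
  deltas=[
    [[0.3, 0, 0, 0, 0, 0, 0.1], [0.3, 0, 0, 0, 0, 0, 0.1], [0.3, 0, 0, 0, 0, 0, 0.1], [0.3, 0, 0, 0.06, 0, 0, 0.1], [0.3, 0, 0, 0.14, 0, 0, 0.1], [0.3, 0, 0, 0.24, 0, 0, 0.1], [0.3, 0, 0, 0.34, 0, 0, 0.1], [0.3, 0, 0, 0.44, 0, 0, 0.1], [0.3, 0, 0, 0.5, 0, 0, 0.05], [0.3, 0, 0, 0.5, 0, 0, 0]],
  ],
)

```text
clock: 10.6
tool_pos: [539.5, -127.2, 144.0]
ee_rot: [0.001, -0.014, 1.0, -0.0]
ft_force: [0.7, 0.5, -0.2]
opening: 30.0
grip_force: 0.0
```

Request:
apply_moves(
  deltas=[
    [[0.3, -0.02, -0.09, 0, 0, 0, -0.09], [0.3, -0.04, -0.18, 0, 0, 0, -0.18], [0.3, -0.06, -0.27, 0, 0, 0, -0.27], [0.3, -0.08, -0.36, 0, 0, 0, -0.36], [0.3, -0.1, -0.45, 0, 0, 0, -0.45], [0.3, -0.12, -0.54, 0, 0, 0, -0.54], [0.3, -0.14, -0.63, 0, 0, 0, -0.63], [0.3, -0.16, -0.72, 0, 0, 0, -0.72], [0.3, -0.18, -0.82, 0, 0, 0, -0.81], [0.3, -0.2, -0.9, 0, 0, 0, -0.9]],
  ],
)

```text
clock: 11.6
tool_pos: [508.7, -262.8, 142.4]
ee_rot: [0.0, 0.64, 0.768, 0.0]
ft_force: [1.0, 0.4, 0.8]
opening: 29.5
grip_force: 0.0
```

Run:
```python
from h import *
o=get_obs()
for k in ('tool_pos','ee_rot','ft_force','opening'): print(k,o[k])
i=capture("scene")
cv2.imwrite("pics/s3.png",cv2.resize(i[170:310,260:420],None,fx=3.5,fy=3.5,interpolation=cv2.INTER_CUBIC))
for c in ("scene","top"):
  if c=="top": capture(c)
  for t in("screw_left_wing","screw_right_wing","cover_handle"): print(c,t,[(d["p"],d["position"]) for d in tip_of(t,c)[:2]])
```

```text
tool_pos [ 508.724 -262.763  142.407]
ee_rot [0.    0.64  0.768 0.   ]
ft_force [1.007 0.398 0.798]
opening 29.475564527338847
scene screw_left_wing [(0.8, [538.9, -123.4, 69.7])]
scene screw_right_wing [(0.61, [507.5, -261.5, 76.2])]
scene cover_handle [(0.8, [524.1, -191.3, 89.4])]
top screw_left_wing [(0.46, [536.9, -127.1, 77.6])]
top screw_right_wing []
top cover_handle [(0.78, [524.2, -190.8, 87.9])]
```

View pics/s3.png

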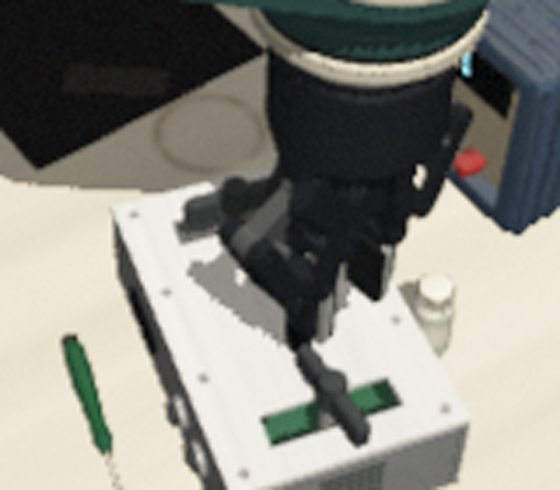

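The left wing now lies in line with its slot, around crop (200,210), and the right wing at (335,390) is still locked. Next I'll do the right screw.

Request:
apply_moves(
  deltas=[
    [[0.3, 0, 0, 0, 0, 0, -0.07], [0.3, 0, 0, -0.08, 0, 0, -0.15], [0.3, 0, 0, -0.16, 0, 0, -0.15], [0.3, 0, 0, -0.24, 0, 0, -0.15], [0.3, 0, 0, -0.32, 0, 0, -0.15], [0.3, 0, 0, -0.4, 0, 0, -0.15], [0.3, 0, 0, -0.48, 0, 0, -0.15], [0.3, 0, 0, -0.51, 0, 0, -0.15], [0.5, 0, 0, -0.51, 0, 0, -0.15], [0.7, 0, 0, -0.51, 0, 0, -0.15]],
  ],
  grip_force=20,
)

```text
clock: 13.0
tool_pos: [509.8, -262.0, 65.1]
ee_rot: [0.001, 0.724, 0.69, 0.001]
ft_force: [7.2, -0.8, -11.8]
opening: 14.3
grip_force: 20.7
```

Request:
apply_moves(
  deltas=[
    [[0.85, 0, 0, 0, 0, 0, 0], [0.85, 0, 0, 0, 0, 0, 0], [0.85, 0, 0, 0, 0, 0, 0], [0.85, 0, 0, 0, 0, 0, 0.05], [0.85, 0, 0, 0, 0, 0, 0.1], [0.85, 0, 0, 0, 0, 0, 0.15], [0.85, 0, 0, 0, 0, 0, 0.2], [0.85, 0, 0, 0, 0, 0, 0.25], [0.85, 0, 0, 0, 0, 0, 0.3], [0.85, 0, 0, 0, 0, 0, 0.35]],
  ],
)

```text
clock: 14.0
tool_pos: [509.6, -262.1, 65.1]
ee_rot: [0.001, 0.508, 0.861, 0.0]
ft_force: [8.4, -1.8, -10.4]
opening: 14.3
grip_force: 20.9
```

Run:
```python
from h import *
o=get_obs()
for k in ('tool_pos','ee_rot','ft_force','ft_torque','opening','grip_force'): print(k,o[k])
```

```text
tool_pos [ 509.591 -262.089   65.066]
ee_rot [0.001 0.508 0.861 0.   ]
ft_force [  8.402  -1.812 -10.438]
ft_torque [-0.278 -1.403 -0.034]
opening 14.33016422991919
grip_force 20.902346670627594
```

Request:
apply_moves(
  deltas=[
    [[0.85, 0, 0, 0, 0, 0, 0.07], [0.85, 0, 0, 0, 0, 0, 0.14], [0.85, 0, 0, 0, 0, 0, 0.21], [0.85, 0, 0, 0, 0, 0, 0.28], [0.85, 0, 0, 0, 0, 0, 0.35], [0.85, 0, 0, 0, 0, 0, 0.42], [0.85, 0, 0, 0, 0, 0, 0.49], [0.85, 0, 0, 0, 0, 0, 0.56], [0.85, 0, 0, 0, 0, 0, 0.63], [0.85, 0, 0, 0, 0, 0, 0.7]],
  ],
)

```text
clock: 15.0
tool_pos: [508.6, -262.3, 65.1]
ee_rot: [-0.0, -0.018, 1.0, -0.0]
ft_force: [-7.3, -2.8, -1.5]
opening: 14.0
grip_force: 23.0
```

Request:
apply_moves(
  deltas=[
    [[0.85, 0, 0, 0, 0, 0, 0.0], [0.85, 0, 0, 0, 0, 0, 0], [0.3, 0, 0, 0, 0, 0, 0], [0.3, 0, 0, 0, 0, 0, -0.03], [0.3, 0, 0, 0, 0, 0, -0.06], [0.3, 0, 0, 0.1, 0, 0, -0.06], [0.3, 0, 0, 0.2, 0, 0, -0.06], [0.3, 0, 0, 0.3, 0, 0, -0.06], [0.3, 0, 0, 0.4, 0, 0, -0.06], [0.3, 0, 0, 0.5, 0, 0, -0.06]],
  ],
)

```text
clock: 16.0
tool_pos: [508.9, -262.0, 141.7]
ee_rot: [0.0, 0.032, 0.999, -0.0]
ft_force: [0.1, -0.6, 0.6]
opening: 29.9
grip_force: 0.0
```

Request:
apply_moves(
  deltas=[
    [[0.3, -0.1, -0.04, 0.1, 0, 0, -0.09], [0.1, -0.2, -0.08, 0.15, 0, 0, -0.18], [0, -0.3, -0.12, 0.2, 0, 0, -0.27], [0, -0.4, -0.16, 0.2, 0, 0, -0.36], [0, -0.5, -0.2, 0.2, 0, 0, -0.45], [0, -0.6, -0.24, 0.2, 0, 0, -0.54], [0, -0.7, -0.28, 0.2, 0, 0, -0.63], [0, -0.8, -0.32, 0.2, 0, 0, -0.72], [0, -0.9, -0.36, 0.2, 0, 0, -0.81], [0, -1.0, -0.4, 0.2, 0, 0, -0.9]],
  ],
)

```text
clock: 17.0
tool_pos: [358.2, -322.2, 170.7]
ee_rot: [0.0, 0.675, 0.737, 0.0]
ft_force: [0.4, 0.6, -0.3]
opening: 42.8
grip_force: 0.0
```

Run:
```python
from h import *
o=get_obs()
for k in ('tool_pos','ee_rot','ft_force','opening','qpos'): print(k,o[k])
a=capture("scene");b=capture("top")
A=cv2.resize(a[170:310,260:420],(640,560),interpolation=cv2.INTER_CUBIC)
cv2.imwrite("pics/s4.png",np.hstack([cv2.resize(a[190:300,280:410],(400,338)),cv2.resize(b[170:280,320:450],(400,338))]))
for c in ("scene","top"):
  for t in("screw_left_wing","screw_right_wing","cover_handle","cover"): print(c,t,[(d["p"],d["position"]) for d in tip_of(t,c)[:2]])
  for d in regions_of("cover_handle",c)[:1]:
    r=cv2.minAreaRect(np.argwhere(d["mask"])[:,::-1].astype(np.float32));print(r,ray(r[0],96,c))
```

```text
tool_pos [ 358.188 -322.156  170.733]
ee_rot [0.    0.675 0.737 0.   ]
ft_force [ 0.427  0.613 -0.319]
opening 42.83507489447556
qpos [-0.785 -0.295  1.923  0.     1.513 -0.873]
scene screw_left_wing [(0.69, [538.9, -120.1, 73.5])]
scene screw_right_wing [(0.86, [510.3, -263.2, 77.8])]
scene cover_handle [(0.6, [523.2, -194.6, 88.2])]
scene cover [(0.62, [524.0, -195.2, 51.3])]
((344.35693359375, 260.4914855957031), (89.00794982910156, 72.89996337890625), 70.20112609863281) [ 510.113 -227.474   96.   ]
top screw_left_wing [(0.68, [540.1, -127.7, 76.1])]
top screw_right_wing []
top cover_handle [(0.64, [525.9, -188.2, 91.1])]
top cover [(0.65, [521.9, -199.7, 54.4]), (0.17, [523.0, -190.0, 92.1])]
((380.18231201171875, 219.42938232421875), (93.8224105834961, 61.2828483581543), 12.52880859375) [ 520.947 -187.218   96.   ]
```

View pics/s4.png

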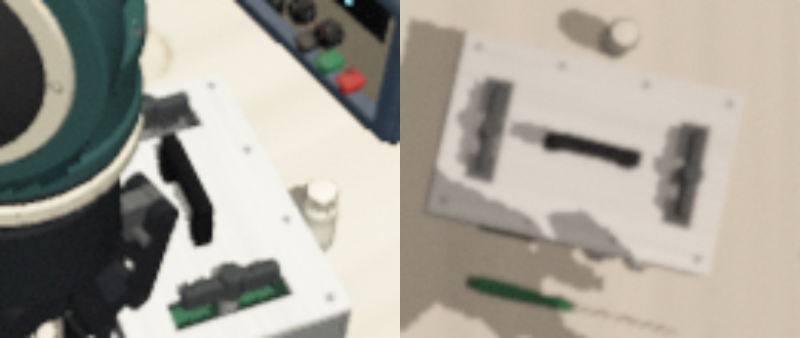

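Both wings are now in line with their slots: left at about (490,130) and right at (685,175) in the top half of the crop. The handle is centred at (592,149), about world (524,-193). I'll go to grasp it.

Request:
apply_moves(
  deltas=[
    [[0, 0.12, 0.1, 0, 0, 0, -0.02], [0, 0.24, 0.2, 0, 0, 0, -0.04], [0, 0.36, 0.3, 0, 0, 0, -0.06], [0, 0.48, 0.4, 0, 0, 0, -0.08], [0, 0.6, 0.5, 0, 0, 0, -0.1], [0, 0.72, 0.62, 0, 0, 0, -0.12], [0, 0.84, 0.74, 0, 0, 0, -0.14], [0, 0.94, 0.82, 0, 0, 0, -0.16], [0, 1.0, 0.86, 0, 0, 0, -0.185], [0, 1.0, 0.86, 0, 0, 0, -0.185]],
  ],
)

```text
clock: 18.6
tool_pos: [509.5, -192.2, 169.5]
ee_rot: [-0.0, 0.773, 0.635, -0.0]
ft_force: [-0.8, 0.1, -0.2]
opening: 42.4
grip_force: 0.0
```

Request:
apply_moves(
  deltas=[
    [[0, 0.1, 0, 0, 0, 0, 0], [0, 0.1, 0, -0.1, 0, 0, 0], [0, 0.1, 0, -0.2, 0, 0, 0], [0, 0.1, 0, -0.3, 0, 0, 0], [0, 0.1, 0, -0.4, 0, 0, 0], [0, 0.1, 0, -0.5, 0, 0, 0], [0, 0.1, 0, -0.58, 0, 0, 0], [0, 0.1, 0, -0.65, 0, 0, 0], [0, 0.1, 0, -0.65, 0, 0, 0], [0, 0.1, 0, -0.65, 0, 0, 0]],
  ],
)

```text
clock: 19.6
tool_pos: [523.9, -193.1, 72.5]
ee_rot: [0.0, 0.773, 0.634, 0.0]
ft_force: [-0.3, -1.1, 0.2]
opening: 42.9
grip_force: 0.0
```

Request:
apply_moves(
  deltas=[
    [[0.3, 0, 0, 0, 0, 0, 0], [0.5, 0, 0, 0, 0, 0, 0], [0.7, 0, 0, 0, 0, 0, 0], [0.8, 0, 0, 0, 0, 0, 0], [0.85, 0, 0, 0, 0, 0, 0], [1, 0, 0, 0, 0, 0, 0], [1, 0, 0, 0, 0, 0, 0], [1, 0, 0, 0, 0, 0, 0], [1, 0, 0, 0, 0, 0, 0], [1, 0, 0, 0, 0, 0, 0]],
  ],
  grip_force=50,
)

```text
clock: 20.6
tool_pos: [524.0, -193.1, 72.9]
ee_rot: [0.0, 0.773, 0.634, 0.0]
ft_force: [-0.5, 0.2, 5.1]
opening: 10.8
grip_force: 49.8
```

Run:
```python
from h import *
o=get_obs()
for k in ('clock','tool_pos','ee_rot','ft_force','ft_torque','opening','grip_force'): print(k,o[k])
```

```text
clock 20.6
tool_pos [ 524.045 -193.085   72.884]
ee_rot [0.    0.773 0.634 0.   ]
ft_force [-0.453  0.201  5.139]
ft_torque [ 0.039  0.047 -0.118]
opening 10.841986910521298
grip_force 49.80944216251373
```

Request:
apply_moves(
  deltas=[
    [[1, 0, 0, 0.02, 0, 0, 0], [1, 0, 0, 0.05, 0, 0, 0], [1, 0, 0, 0.09, 0, 0, 0], [1, 0, 0, 0.14, 0, 0, 0], [1, 0, 0, 0.19, 0, 0, 0], [1, 0, 0, 0.24, 0, 0, 0], [1, 0, 0, 0.3, 0, 0, 0], [1, 0, 0, 0.36, 0, 0, 0], [1, 0, 0, 0.42, 0, 0, 0], [1, 0, 0, 0.45, 0, 0, 0]],
  ],
)

```text
clock: 21.6
tool_pos: [524.1, -193.1, 141.1]
ee_rot: [0.001, 0.773, 0.634, 0.0]
ft_force: [-0.4, 0.1, -4.2]
opening: 11.0
grip_force: 49.0
```

Run:
```python
from h import *
o=get_obs()
for k in ('clock','tool_pos','ee_rot','ft_force','ft_torque','opening','grip_force'): print(k,o[k])
a=capture("scene")
cv2.imwrite("pics/s5.png",cv2.resize(a[120:320,220:440],(550,500)))
```

```text
clock 21.6
tool_pos [ 524.078 -193.078  141.113]
ee_rot [0.001 0.773 0.634 0.   ]
ft_force [-0.433  0.105 -4.165]
ft_torque [ 0.004 -0.017  0.015]
opening 11.016564699868864
grip_force 48.99779498577118
```

View pics/s5.png

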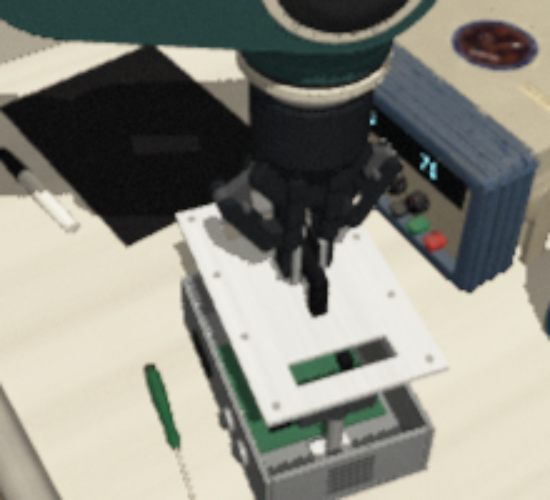

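The cover is lifted and level, at crop (180..445, 205..425), clear of both screws, which remain in the chassis. Now I'll carry it to the mat.

Request:
apply_moves(
  deltas=[
    [[1, 0, 0.05, 0.05, 0, 0, 0], [1, 0, 0.12, 0.1, 0, 0, 0], [1, 0, 0.2, 0.14, 0, 0, 0], [1, 0.01, 0.29, 0.14, 0, 0, 0.01], [1, 0.02, 0.38, 0.14, 0, 0, 0.02], [1, 0.03, 0.47, 0.14, 0, 0, 0.03], [1, 0.04, 0.56, 0.14, 0, 0, 0.04], [1, 0.05, 0.65, 0.14, 0, 0, 0.05], [1, 0.06, 0.74, 0.14, 0, 0, 0.06], [1, 0.07, 0.83, 0.14, 0, 0, 0.07]],
  ],
)

```text
clock: 22.65
tool_pos: [534.4, -67.3, 160.7]
ee_rot: [-0.0, 0.737, 0.676, -0.0]
ft_force: [0.7, -0.1, -4.8]
opening: 10.8
grip_force: 49.0
```

Request:
apply_moves(
  deltas=[
    [[1, 0.01, 0.09, 0, 0, 0, 0.01], [1, 0.02, 0.18, 0, 0, 0, 0.02], [1, 0.03, 0.27, 0, 0, 0, 0.03], [1, 0.04, 0.36, 0, 0, 0, 0.04], [1, 0.05, 0.45, 0, 0, 0, 0.05], [1, 0.06, 0.54, 0, 0, 0, 0.06], [1, 0.07, 0.63, 0, 0, 0, 0.07], [1, 0.08, 0.72, 0, 0, 0, 0.08], [1, 0.09, 0.81, 0, 0, 0, 0.09], [1, 0.1, 0.9, 0, 0, 0, 0.1]],
  ],
)

```text
clock: 23.65
tool_pos: [549.4, 67.7, 160.8]
ee_rot: [0.0, 0.681, 0.732, -0.0]
ft_force: [0.6, -0.2, -3.8]
opening: 11.0
grip_force: 49.0
```

Request:
apply_moves(
  deltas=[
    [[1, 0.01, 0.09, 0, 0, 0, 0], [1, 0.02, 0.18, -0.02, 0, 0, 0.01], [1, 0.03, 0.27, -0.06, 0, 0, 0.01], [1, 0.04, 0.36, -0.1, 0, 0, 0.01], [1, 0.05, 0.44, -0.15, 0, 0, 0.01], [1, 0.06, 0.5, -0.2, 0, 0, 0.01], [1, 0.06, 0.54, -0.26, 0, 0, 0.01], [1, 0.06, 0.56, -0.32, 0, 0, 0.01], [1, 0.06, 0.56, -0.37, 0, 0, 0.01], [1, 0.06, 0.56, -0.4, 0, 0, 0.01]],
  ],
)

```text
clock: 24.65
tool_pos: [558.0, 150.2, 99.8]
ee_rot: [-0.0, 0.676, 0.737, -0.0]
ft_force: [0.4, -0.7, -5.2]
opening: 11.2
grip_force: 48.9
```

Run:
```python
from h import *
o=get_obs()
for k in ('clock','tool_pos','ee_rot','ft_force','ft_torque','opening','grip_force'): print(k,o[k])
```

```text
clock 24.65
tool_pos [558.041 150.175  99.77 ]
ee_rot [-0.     0.676  0.737 -0.   ]
ft_force [ 0.416 -0.68  -5.241]
ft_torque [-0.052  0.029 -0.033]
opening 11.224973957144538
grip_force 48.913251757621765
```

Request:
apply_moves(
  deltas=[
    [[1, 0, 0, -0.05, 0, 0, 0], [1, 0, 0, -0.11, 0, 0, 0], [1, 0, 0, -0.17, 0, 0, 0], [1, 0, 0, -0.23, 0, 0, 0], [1, 0, 0, -0.29, 0, 0, 0], [1, 0, 0, -0.35, 0, 0, 0], [1, 0, 0, -0.4, 0, 0, 0], [1, 0, 0, -0.44, 0, 0, 0], [1, 0, 0, -0.47, 0, 0, 0], [1, 0, 0, -0.48, 0, 0, 0]],
  ],
)

```text
clock: 25.65
tool_pos: [558.2, 150.5, 28.3]
ee_rot: [-0.0, 0.676, 0.737, -0.0]
ft_force: [-0.2, -0.3, -5.2]
opening: 11.2
grip_force: 48.9
```

Request:
apply_moves(
  deltas=[
    [[1, 0, 0, -0.005, 0, 0, 0], [1, 0, 0, -0.01, 0, 0, 0], [1, 0, 0, -0.015, 0, 0, 0], [1, 0, 0, -0.02, 0, 0, 0], [1, 0, 0, -0.025, 0, 0, 0], [1, 0, 0, -0.03, 0, 0, 0], [1, 0, 0, -0.034, 0, 0, 0], [1, 0, 0, -0.038, 0, 0, 0], [1, 0, 0, -0.04, 0, 0, 0], [1, 0, 0, -0.04, 0, 0, 0]],
  ],
)

```text
clock: 26.65
tool_pos: [558.2, 150.5, 22.7]
ee_rot: [-0.0, 0.676, 0.737, -0.0]
ft_force: [0.3, -0.1, -4.3]
opening: 11.1
grip_force: 48.9
```

Request:
apply_moves(
  deltas=[
    [[1, 0, 0, -0.002, 0, 0, 0], [1, 0, 0, -0.004, 0, 0, 0], [1, 0, 0, -0.006, 0, 0, 0], [1, 0, 0, -0.008, 0, 0, 0], [1, 0, 0, -0.01, 0, 0, 0], [1, 0, 0, -0.012, 0, 0, 0], [1, 0, 0, -0.013, 0, 0, 0], [1, 0, 0, -0.014, 0, 0, 0], [1, 0, 0, -0.014, 0, 0, 0], [1, 0, 0, -0.014, 0, 0, 0]],
  ],
)

```text
clock: 27.65
tool_pos: [558.3, 150.5, 20.9]
ee_rot: [0.0, 0.676, 0.737, 0.0]
ft_force: [-3.0, -1.1, 1.1]
opening: 10.7
grip_force: 49.5
```

Contact has been felt. I'll release and lift.

Request:
apply_moves(
  deltas=[
    [[0.7, 0, 0, 0, 0, 0, 0], [0.6, 0, 0, 0, 0, 0, 0], [0.4, 0, 0, 0, 0, 0, 0], [0.2, 0, 0, 0, 0, 0, 0], [0, 0, 0, 0, 0, 0, 0], [0, 0, 0, 0, 0, 0, 0], [0, 0, 0, 0.05, 0, 0, 0], [0, 0, 0, 0.12, 0, 0, 0], [0, 0, 0, 0.2, 0, 0, 0], [0, 0, 0, 0.3, 0, 0, 0]],
  ],
)

```text
clock: 28.65
tool_pos: [558.3, 150.5, 67.0]
ee_rot: [0.0, 0.676, 0.737, 0.0]
ft_force: [1.1, 0.6, -0.2]
opening: 42.7
grip_force: 0.0
```

Request:
apply_moves(
  deltas=[
    [[0, 0, 0, 0.15, 0, 0, 0], [0, 0, 0, 0.3, 0, 0, 0], [0, 0, 0, 0.45, 0, 0, 0], [0, 0, 0, 0.6, 0, 0, 0], [0, -0.1, -0.1, 0.7, 0, 0, 0], [0, -0.25, -0.25, 0.7, 0, 0, 0], [0, -0.4, -0.45, 0.7, 0, 0, 0], [0, -0.55, -0.65, 0.7, 0, 0, 0], [0, -0.7, -0.85, 0.7, 0, 0, 0], [0, -0.8, -1.0, 0.7, 0, 0, 0]],
  ],
)

```text
clock: 29.65
tool_pos: [437.0, -0.7, 172.1]
ee_rot: [0.001, 0.676, 0.737, 0.0]
ft_force: [1.0, -0.1, 0.2]
opening: 42.5
grip_force: 0.0
```

Run:
```python
from h import *
o=get_obs()
for k in ('clock','tool_pos','ft_force'): print(k,o[k])
b=capture("top");cv2.imwrite("pics/s6.png",cv2.resize(b[70:330,140:460],(800,600) if 0 else (736,598)))
for t in ("cover","cover_handle","mat"): print(t,[(d["p"],d["position"]) for d in tip_of(t,"top")[:2]])
```

```text
clock 29.65
tool_pos [437.003  -0.654 172.055]
ft_force [ 0.972 -0.141  0.221]
cover [(0.97, [557.6, 145.0, 2.1])]
cover_handle [(0.61, [555.8, 150.5, 37.1])]
mat []
```

View pics/s6.png

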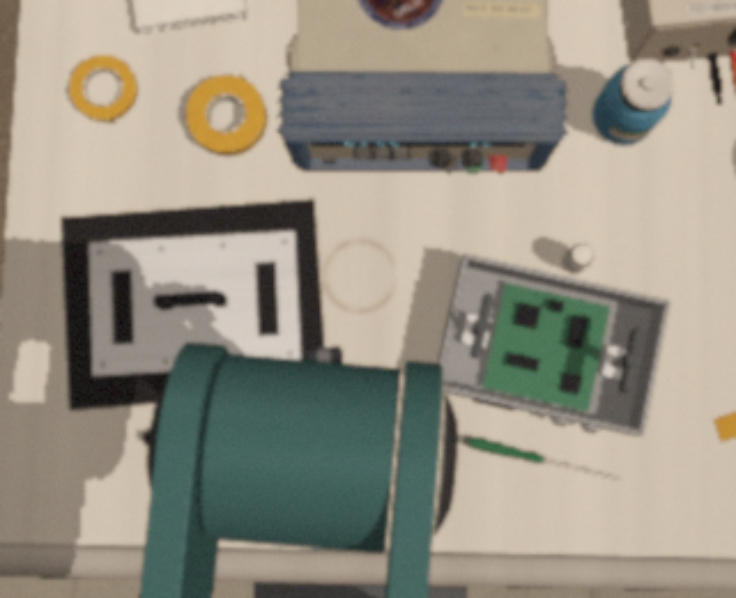

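The cover lies flat and handle up in the middle of the mat, centred at about (195,303) in the crop. Both wings in the chassis point along its x, the bystanders are where they were, and the arm is clear.

```bash
python3 -c "
from bench import *
print(sign_off())"
```

```text
the job is handed in; nothing more can be done
None
```

Job handed in: I turned both wing screws to their stops, left then right, and laid the cover flat, handle up, on the middle of the mat; the bystanders in view (screwdriver, vial, tape) were not moved, and the arm hid the marker in the final picture.

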